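# Key the test amplifier from its push-button boxes

### The job

Key the amplifier from its push-button boxes: press the round key well down with the fingertips and let it come back up, then press the long bar key well down, keep it down for two seconds and let it up again. Press gently from above, so that every box stays where it stands, and pick nothing up. Do not touch the box with the square key, the box with the cross-shaped key, or the loose connectors.

Things in the scene. Friction and masses are not known exactly. Their poses are not given: they have to be found in the camera images.
- box_round: Loose push-button box on the bench: white housing 90 (its x) x 70 (its y) x 42 mm high, rubber foot, about 0.45 kg, one black key in the middle of its top, 18 mm proud when up. The four boxes differ only in key shape and stand in any order, each turned up to about 30 degrees. Origin: centre of the underside, z up. This one has the round key, a disc 32 mm across.
- box_bar: Loose push-button box on the bench: white housing 90 (its x) x 70 (its y) x 42 mm high, rubber foot, about 0.45 kg, one black key in the middle of its top, 18 mm proud when up. The four boxes differ only in key shape and stand in any order, each turned up to about 30 degrees. Origin: centre of the underside, z up. This one has the long bar key, 60 mm along the box's x by 18 mm along its y.
- box_square: Loose push-button box on the bench: white housing 90 (its x) x 70 (its y) x 42 mm high, rubber foot, about 0.45 kg, one black key in the middle of its top, 18 mm proud when up. The four boxes differ only in key shape and stand in any order, each turned up to about 30 degrees. Origin: centre of the underside, z up. This one has the square key, 28 x 28 mm. Not to be used.
- box_cross: Loose push-button box on the bench: white housing 90 (its x) x 70 (its y) x 42 mm high, rubber foot, about 0.45 kg, one black key in the middle of its top, 18 mm proud when up. The four boxes differ only in key shape and stand in any order, each turned up to about 30 degrees. Origin: centre of the underside, z up. This one has the cross-shaped key, two crossing bars 40 x 12 mm. Not to be used.
- round_key_top (a point): Centre of the top face of the round key, 60 mm above the bench while the key is up; it goes down with the key.
- bar_key_top (a point): Centre of the top face of the bar key, 60 mm above the bench while the key is up; it goes down with the key.
- round_key (a joint): How far the round key is pressed, in m: 0 up, 0.010 fully down against a rigid stop. It moves straight down on a spring: about 1.5 N starts it, 4.5 N takes it half way, 7.5 N fully down; its switch works once it is more than half way down, so it need not hit the stop. It comes back up by itself when released.
- bar_key (a joint): How far the bar key is pressed, in m: 0 up, 0.010 fully down against a rigid stop. It moves straight down on a spring: about 1.5 N starts it, 4.5 N takes it half way, 7.5 N fully down; its switch works once it is more than half way down, so it need not hit the stop. It comes back up by itself when released.
- square_key (a joint): How far the square key is pressed, in m: 0 up, 0.010 fully down against a rigid stop. It moves straight down on a spring: about 1.5 N starts it, 4.5 N takes it half way, 7.5 N fully down; its switch works once it is more than half way down, so it need not hit the stop. It comes back up by itself when released.
- cross_key (a joint): How far the cross key is pressed, in m: 0 up, 0.010 fully down against a rigid stop. It moves straight down on a spring: about 1.5 N starts it, 4.5 N takes it half way, 7.5 N fully down; its switch works once it is more than half way down, so it need not hit the stop. It comes back up by itself when released.
- attenuator: Loose steel coaxial attenuator standing on end just beyond (the +x end of) the round-key box: 28 mm across, 54 mm high, 90 g. Origin: centre of the underside. Leave alone.
- adapter: Loose brass coaxial adapter standing on end just before (the -x end of) the bar-key box: 24 mm across, 36 mm high, 50 g. Origin: centre of the underside. Leave alone.
- terminator: Loose aluminium coaxial terminator standing on end just beyond (the +x end of) the square-key box: 32 mm across, 45 mm high, 80 g. Origin: centre of the underside. Leave alone.

How it is judged:
On the way, in this order (a step that is already met when the one before it is completed fails the run):
1. the round key is pressed down more than half its travel (value of joint round_key above 0.0052 m and value of joint bar_key below 0.0015 m), for 0.1 s.
2. the round key is let up again (value of joint round_key below 0.0015 m), for 0.1 s.
3. the bar key is pressed down and kept down for two seconds (at least 1.8 s without a break) (value of joint bar_key above 0.0052 m and value of joint round_key below 0.0015 m), for 1.8 s.
At the end, for the whole second after the job is handed in: All four keys are up (pressed less than 1.5 mm); every box is upright (within 0.1 rad), at rest and within 12 mm of where it started; the three connectors stand upright (within 0.15 rad) within 6 mm of where they started (value of joint each of round_key, bar_key, square_key, cross_key below 0.0015 m and distance of each of box_round, box_bar, box_square, box_cross from where it was at the start of the episode below 0.012 m and angle between each of box_round, box_bar, box_square, box_cross's own z axis and vertical below 0.1 rad and linear speed of each of box_round, box_bar, box_square, box_cross below 0.02 m/s and distance of each of attenuator, adapter, terminator from where it was at the start of the episode below 0.006 m and angle between each of attenuator, adapter, terminator's own z axis and vertical below 0.15 rad); the robot touches nothing.
It fails at once if the box with the square key or the box with the cross key is touched (over 0.5 N) (contact force between any of the fingers, the arm and box_square above 0.5 N or contact force between any of the fingers, the arm and box_cross above 0.5 N).
It fails at once if a loose connector is touched (over 0.5 N), or moved by more than 6 mm (contact force between any of the fingers, the arm and attenuator above 0.5 N or contact force between any of the fingers, the arm and adapter above 0.5 N or contact force between any of the fingers, the arm and terminator above 0.5 N or distance of any of attenuator, adapter, terminator from where it was at the start of the episode above 0.006 m).
It fails at once if a box is lifted (over 5 mm), shifted by more than 12 mm or tipped by more than 0.1 rad (not (distance of box_round from where it was at the start of the episode below 0.012 m) or not (distance of box_bar from where it was at the start of the episode below 0.012 m) or not (distance of box_square from where it was at the start of the episode below 0.012 m) or not (distance of box_cross from where it was at the start of the episode below 0.012 m) or not (angle between box_round's own z axis and vertical below 0.1 rad) or not (angle between box_bar's own z axis and vertical below 0.1 rad) or not (angle between box_square's own z axis and vertical below 0.1 rad) or not (angle between box_cross's own z axis and vertical below 0.1 rad) or height (world z) of any of box_round, box_bar, box_square, box_cross above 0.005 m).
It fails at once if a box or its key is pushed hard (over 30 N) (contact force between any of the fingers, the arm and box_round above 30 N or contact force between any of the fingers, the arm and box_bar above 30 N).
It fails at once if both keys are down at once (value of joint each of round_key, bar_key above 0.003 m).
It also fails if it takes over 48 s, if anything falls off the work surface, if the arm or the gripper's body presses on something with over 40 N, if the wrist force passes 120 N, or if a joint passes its speed limit or range.

### The arm

A 7-joint arm with a two-finger parallel gripper is mounted at the origin on the work surface. World frame = base frame: x ahead of the robot, y to its left, z up, the work surface at z = 0. Lengths are in m, angles in rad, forces in N, time in s.
With the tool pointing down it reaches from about 0.4 to 0.85 m from the base axis. Payload 4.5 kg.
Tool frame: the origin (TCP) lies at the very end of the fingers, on their centre line; the grasp point (between the pads) lies 19 mm behind it; z points along the fingers, y is the line along which they close (so a half turn about z gives the same grasp; the last joint's range is limited). The gripper opens to 88 mm and grips with 3 to 60 N. Pads are 18 mm wide; open, the fingers measure 123 mm over their backs; the gripper's body (75 mm by 187 mm) begins 45 mm behind the grasp point.
Start: joints at [-1.103, 0.689, -0.195, 1.565, 0.157, 0.902, -0.215], TCP at [0.263, 0.567, 0.239] pointing down, gripper open.
Joint ranges: [-3.01, 3.01], [-0.46, 2.08], [-1.47, 1.51], [0.13, 2.56], [-1, 4.14], [0.04, 2.09], [-2.66, 2.66]. Speed limits (rad/s): [2.57, 2.57, 3.14, 3.14, 3.14, 3.14, 3.14].

### API

Orientations are given as a unit quaternion [x, y, z, w].
In Python, from plant import r gives the robot as it stands. The module is installed in compiled form; this text tells all that it offers.
- The arm moves only by the shell command python3 -m pendant 'ROWS' [FORCE]. ROWS is JSON, one flat list of numbers, 7 for each row, row after row: the opening, from 0 (shut) to 1 (fully open), then the shift along the tool's x, y, z scaled (see below), then the turn, a rotation vector about the tool's x, y, z scaled (see below). A call has 1 to 12 rows; each row is the pose to reach, as a shift and turn from the pose commanded when the call began, along the tool's axes at that moment; what a row does not reach only later rows make up. The controller multiplies each number of a shift by 0.15 m and each number of a turn by pi/2 rad. A row lasts 1/10 s, in which the tool goes at most 50 mm and 8.59 degrees, less where a joint would pass 70% of its speed; a pose out of reach is approached as far as the arm can. A call with a number of a shift or a turn outside -1 to 1 is refused whole. A call with a gripper value outside its range is refused whole. The fingers move at their own pace and stop on an object; FORCE is the grip in N (left out, the last holds). Time passes only in rows, so rows that repeat a pose let the fingers close. It gives the time, the measured TCP pose, the force, the opening and the grip force at its end, in the units of the state.
- r.get_state(): the state, without advancing time (a new reading comes with each control period).
- r.snapshot(name): name is "scene" or "top" or "wrist"; returns a dict with "img" (420x560x3 uint8, red, green, blue), "mtx" (3x3 intrinsics, pixels), "k1" (the pictures are not rectified: a ray, as slopes to the right and down, at radius r is drawn at 1 + k1 r^2 times it, then the intrinsics apply), "cam_to_world" (4x4, takes a point from camera to world coordinates). Camera axes: x right, y up, looking along -z (the intrinsics and any distortion apply to the point x, -y, -z); pixel columns grow to the right and rows downward; lengths in m; the calibration is good to about 2 mm. A picture is of the moment at which its call begins. There is no depth.
- r.finish_job(): hands the job in; it is judged then, once.
The state is a dict: "clock": time; "q": joint angles; "qd": joint speeds; "joint_torque": joint torques, N m; "tool_pos": TCP position; "eef_rot": TCP orientation; "contact_force": force on the tool from outside, world axes, zero at the start; "moment": the same for the moment, N m; "opening": opening from 0.0 (shut) to 1.0 (fully open); "finger_force": force on a finger pad.
Only numpy, scipy, OpenCV 4.12 (cv2) and the standard library are available. Lean on these libraries where they do the work, as an engineer would, in place of code of your own. Each camera call takes 0.05 s, during which the arm holds its last target. There are 200 camera calls.

## Working session

There is one attempt and no reset: what is moved stays moved. The work goes in short steps, Python scripts to look and compute and a shell command to move; the robot and the scene stay as the last step left them, time stands still between calls to the robot, and variables do not carry over. Pictures are saved under pics/ and viewed, at most 10 in all, crops included, and the job is handed in when it is done.

```bash
mkdir -p pics; cat > h.py <<'E'
import numpy as np, cv2, json
from plant import r
from scipy.spatial.transform import Rotation as R
def snap(n,f):
    s=r.snapshot(n); cv2.imwrite(f,s["img"][:,:,::-1]); np.savez(f[:-4]+'.npz',**{k:s[k] for k in("mtx","k1","cam_to_world")},img=s["img"]); return s
def px2w(f,uv,z):
    s=np.load(f[:-4]+'.npz'); uv=np.array(uv,float).reshape(-1,1,2)
    d=cv2.undistortPoints(uv,s["mtx"],np.array([float(s["k1"]),0,0,0])).reshape(-1,2)
    T=s["cam_to_world"]; v=np.c_[d[:,0],-d[:,1],-np.ones(len(d))]@T[:3,:3].T
    return T[:3,3]+v*((z-T[2,3])/v[:,2])[:,None]
E
python3 - <<'E'
from h import *
s=snap("top","pics/top.png"); snap("scene","pics/scene.png")
print(s["cam_to_world"],s["mtx"],s["k1"]); st=r.get_state(); print(st["clock"],st["tool_pos"],st["eef_rot"],st["opening"])
print(R.from_quat(st["eef_rot"]).as_matrix().round(3))
E
```

```text
[[ 2.02584935e-02  9.97306549e-01 -7.04928423e-02  4.57844299e-01]
 [-9.99794728e-01  2.01864093e-02 -1.73488324e-03  3.29648800e-03]
 [-3.07213050e-04  7.05135182e-02  9.97510777e-01  1.05963524e+00]
 [ 0.00000000e+00  0.00000000e+00  0.00000000e+00  1.00000000e+00]] [[528.96243284   0.         273.98066747]
 [  0.         528.96243284 204.275952  ]
 [  0.           0.           1.        ]] -0.14156119539047385
0.1 [0.26249165 0.56658713 0.237993  ] [ 2.15171128e-01  9.76576011e-01 -8.15944321e-04 -1.24172736e-04] 0.9975817234180768
[[-0.907  0.42  -0.001]
 [ 0.42   0.907 -0.002]
 [-0.    -0.002 -1.   ]]
```

View pics/top.png

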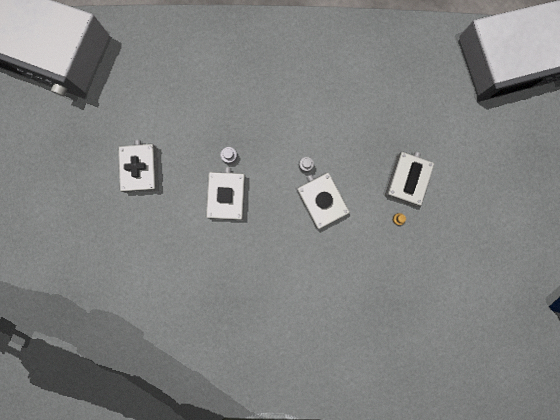

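View pics/scene.png

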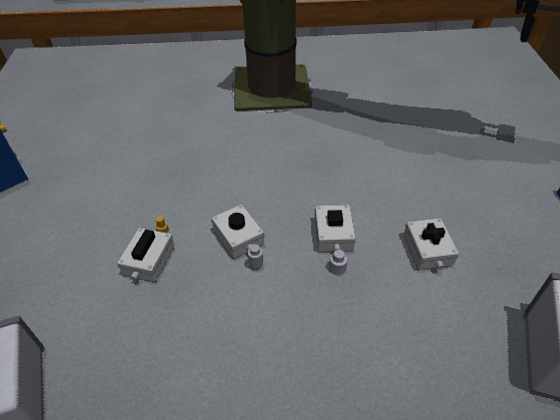

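The top view shows the round key at (324,200) and the bar key at (412,178). The attenuator is at (306,163), the adapter at (400,219), the square key at (225,195) and the cross key at (135,167).

```bash
cat > loc.py <<'E'
from h import *
g=np.load('pics/top.npz')["img"].max(2)
P={}
for n,(u,v) in dict(round=(324,200),bar=(412,178)).items():
    m=np.zeros(g.shape,np.uint8); m[v-22:v+22,u-18:u+19]=g[v-22:v+22,u-18:u+19]<70
    k,l,st,c=cv2.connectedComponentsWithStats(m); i=1+st[1:,4].argmax()
    pts=np.argwhere(l==i)[:,::-1]; w=px2w('pics/top.npz',pts,.06)[:,:2]
    cc,wh,an=cv2.minAreaRect((w*1000).astype(np.float32)); e,V=np.linalg.eigh(np.cov(w.T)); a=V[:,1]
    P[n]=(w.mean(0),np.degrees(np.arctan2(a[1],a[0])))
    print(n,st[i],w.mean(0).round(4),np.round(cc,1),np.round(wh,1),P[n][1])
    # housing: white
    m=np.zeros(g.shape,np.uint8); m[v-40:v+40,u-35:u+35]=g[v-40:v+40,u-35:u+35]>180
    k,l,st,c=cv2.connectedComponentsWithStats(m); i=1+st[1:,4].argmax()
    w=px2w('pics/top.npz',np.argwhere(l==i)[:,::-1],.042)[:,:2]*1000; print(' box',cv2.minAreaRect(w.astype(np.float32)))
E
cat > go.py <<'E'
import sys
from h import *
# args x y z yaw_deg(direction of tool y in xy): print shift/turn numbers
x,y,z,a=map(float,sys.argv[1:]); s=r.get_state(); M=R.from_quat(s["eef_rot"])
best=None
for d in (a,a+180):
    t=np.radians(d); Y=np.array([np.cos(t),np.sin(t),0]); Z=np.array([0,0,-1.]); X=np.cross(Y,Z)
    rv=(M.inv()*R.from_matrix(np.c_[X,Y,Z])).as_rotvec()
    print('turn',(rv/(np.pi/2)).round(4), np.degrees(np.linalg.norm(rv)).round(1))
print('shift',(M.inv().apply(np.array([x,y,z])-s["tool_pos"])/.15).round(4),s["clock"],s["tool_pos"].round(4),s["contact_force"].round(2),s["opening"])
E
python3 loc.py; for n in "(306,163)";do python3 -c "
from h import *
print(px2w('pics/top.npz',[(306,163),(400,219)],.045))"; done; python3 go.py 0.46 -0.09 0.16 0
```

```text
round [316 192  17  17 207] [ 0.5391 -0.0891] [539.  -89.2] [28.2 29.7] 138.18787833835438
 box ((539.9247436523438, -89.44085693359375), (87.09442138671875, 67.09565734863281), 28.392141342163086)
bar [404 162  18  32 316] [ 0.5848 -0.26  ] [ 584.9 -260.1] [20.  60.6] 162.6148027980322
 box ((586.77197265625, -261.829833984375), (66.68980407714844, 86.8299331665039), 72.12448120117188)
[[ 0.61090646 -0.0553012   0.045     ]
 [ 0.50592545 -0.23931776  0.045     ]]
turn [-9.000e-04  7.000e-04  7.239e-01] 65.1
turn [-7.0000e-04 -1.0000e-03 -1.2761e+00] 114.9
shift [-3.0343 -3.4177  0.5259] 0.1 [0.2625 0.5666 0.238 ] [ 0.48 -0.14 -0.25] 0.9975817234180768
```

```bash
A='x'; 
python3 -m pendant '[0,-0.3,-0.33,0,0,0,0, 0,-0.6,-0.66,0,0,0,0, 0,-0.9,-1,0,0,0,0, 0,-0.9,-1,0,0,0,0, 0,-0.9,-1,0,0,0,0, 0,-0.9,-1,0,0,0,0, 0,-0.9,-1,0,0,0,0]' 10
python3 -m pendant '[0,-0.3,-0.33,0,0,0,0, 0,-0.6,-0.66,0,0,0,0, 0,-0.9,-1,0,0,0,0, 0,-0.9,-1,0,0,0,0, 0,-0.9,-1,0,0,0,0, 0,-0.9,-1,0,0,0,0, 0,-0.9,-1,0,0,0,0]'
python3 go.py 0.5395 -0.0893 0.12 -17.7
```

```text
clock: 0.8
tool_pos: [0.3217, 0.3758, 0.2388]
eef_rot: [0.215, 0.977, 0.001, -0.0]
contact_force: [-0.3, 0.5, 0.2]
opening: 0.392
finger_force: 0.0
clock: 1.5
tool_pos: [0.3815, 0.1841, 0.2388]
eef_rot: [0.213, 0.977, 0.001, 0.0]
contact_force: [-1.0, 0.1, 0.5]
opening: 0.006
finger_force: 0.0
turn [ 9.000e-04 -1.100e-03  9.228e-01] 83.1
turn [ 1.2000e-03  9.0000e-04 -1.0772e+00] 96.9
shift [-1.7177 -1.2191  0.7887] 1.5 [0.3815 0.1841 0.2388] [-1.    0.12  0.46] 0.0056225747957717245
```

```bash

python3 -m pendant '[0,-0.3,-0.2,0,0,0,0.09, 0,-0.6,-0.4,0,0,0,0.18, 0,-0.9,-0.6,0,0,0,0.27, 0,-1,-0.7,0,0,0,0.36, 0,-1,-0.7,0,0,0,0.45, 0,-1,-0.7,0,0,0,0.54, 0,-1,-0.7,0,0,0,0.63, 0,-1,-0.7,0,0,0,0.72, 0,-1,-0.7,0,0,0,0.81, 0,-1,-0.7,0,0,0,0.9, 0,-1,-0.7,0,0,0,0.923, 0,-1,-0.7,0,0,0,0.923]'
python3 go.py 0.5395 -0.0893 0.12 -17.7
```

```text
clock: 2.7
tool_pos: [0.4739, 0.0252, 0.2386]
eef_rot: [0.807, 0.591, 0.0, -0.0]
contact_force: [-0.8, -0.4, 0.4]
opening: 0.008
finger_force: 0.0
turn [ 0.     -0.0003  0.0012] 0.1
turn [ 4.0000e-04  1.0000e-04 -1.9988e+00] 179.9
shift [-0.5961  0.6477  0.7903] 2.7 [0.4739 0.0252 0.2386] [-0.84 -0.4   0.37] 0.007743444312568271
```

```bash

python3 -m pendant '[0,-0.2,0.2,0.2,0,0,0, 0,-0.4,0.4,0.4,0,0,0, 0,-0.596,0.648,0.6,0,0,0, 0,-0.596,0.648,0.79,0,0,0, 0,-0.596,0.648,0.79,0,0,0, 0,-0.596,0.648,0.79,0,0,0, 0,-0.596,0.648,0.79,0,0,0, 0,-0.596,0.648,0.79,0,0,0, 0,-0.596,0.648,0.79,0,0,0, 0,-0.596,0.648,0.79,0,0,0]'
python3 go.py 0.5395 -0.0893 0.064 -17.7; python3 - <<'E'
from h import *
a=snap("wrist","pics/w1.png"); print(a["cam_to_world"].round(3))
E
```

```text
clock: 3.7
tool_pos: [0.5389, -0.0914, 0.1211]
eef_rot: [0.808, 0.589, 0.001, 0.0]
contact_force: [-0.7, -0.2, -0.1]
opening: 0.007
finger_force: 0.0
turn [ 0.0009 -0.0003 -0.0019] 0.2
turn [-5.0000e-04 -1.3000e-03  1.9981e+00] 179.8
shift [ 0.0142 -0.0009  0.3806] 3.7 [ 0.5389 -0.0914  0.1211] [-0.66 -0.17 -0.1 ] 0.006748105160579928
[[ 0.952  0.291  0.091  0.562]
 [-0.305  0.908  0.288 -0.016]
 [ 0.001 -0.302  0.953  0.267]
 [ 0.     0.     0.     1.   ]]
```

View pics/w1.png

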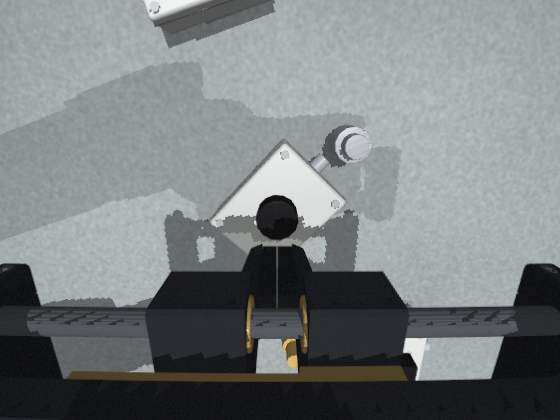

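The wrist view shows the round key disc at about (277,217), ahead of the closed fingertips in the image, with the attenuator at (350,146) and clear of the arm.

```bash
python3 -c "
from h import *
print(px2w('pics/w1.png',[(277,215)],.06))"
python3 -m pendant '[0,0.014,0,0.1,0,0,0, 0,0.014,0,0.2,0,0,0, 0,0.014,0,0.28,0,0,0, 0,0.014,0,0.34,0,0,0, 0,0.014,0,0.36,0,0,0, 0,0.014,0,0.36,0,0,0, 0,0.014,0,0.36,0,0,0, 0,0.014,0,0.36,0,0,0]'
python3 go.py 0.5395 -0.0893 0.053 -17.7
```

```text
[[ 0.54029984 -0.08582862  0.06      ]]
clock: 4.55
tool_pos: [0.5396, -0.09, 0.0667]
eef_rot: [0.809, 0.588, 0.0, 0.0]
contact_force: [0.2, -0.3, 0.7]
opening: 0.01
finger_force: 0.0
turn [ 0.0006 -0.0001 -0.0026] 0.2
turn [-2.0000e-04 -1.0000e-03  1.9974e+00] 179.8
shift [ 0.004  -0.0018  0.0912] 4.55 [ 0.5396 -0.09    0.0667] [ 0.19 -0.25  0.68] 0.01015017672675851
```

```bash

python3 -m pendant '[0,0.012,0,0.015,0,0,0, 0,0.012,0,0.03,0,0,0, 0,0.012,0,0.045,0,0,0, 0,0.012,0,0.06,0,0,0, 0,0.012,0,0.075,0,0,0, 0,0.012,0,0.085,0,0,0, 0,0.012,0,0.085,0,0,0, 0,0.012,0,0.085,0,0,0, 0,0.012,0,0.085,0,0,0]'
python3 -c "
from h import *
s=r.get_state();print(s['contact_force'],s['tool_pos'])
a=snap('wrist','pics/w2.png')"
```

```text
clock: 5.45
tool_pos: [0.5399, -0.0879, 0.0537]
eef_rot: [0.809, 0.588, 0.0, -0.0]
contact_force: [-1.4, 0.3, 5.5]
opening: 0.008
finger_force: 2.7
[-1.4240283   0.25336025  5.48103716] [ 0.53993751 -0.08788558  0.05369372]
```

```bash

python3 -m pendant '[0,0,0,0.005,0,0,0, 0,0,0,0.01,0,0,0, 0,0,0,0.01,0,0,0, 0,0,0,0.01,0,0,0, 0,0,0,0.01,0,0,0]'
python3 -m pendant '[0,0,0,-0.04,0,0,0, 0,0,0,-0.08,0,0,0, 0,0,0,-0.15,0,0,0, 0,0,0,-0.3,0,0,0, 0,0,0,-0.5,0,0,0, 0,0,0,-0.5,0,0,0, 0,0,0,-0.5,0,0,0]'
python3 go.py 0.586 -0.261 0.12 -17.7
```

```text
clock: 6.0
tool_pos: [0.5399, -0.0879, 0.0523]
eef_rot: [0.809, 0.588, 0.0, -0.0]
contact_force: [-0.1, 2.5, 5.9]
opening: 0.005
finger_force: 3.1
clock: 6.7
tool_pos: [0.5399, -0.0884, 0.1277]
eef_rot: [0.809, 0.588, 0.0, 0.0]
contact_force: [-0.5, 0.4, 0.2]
opening: 0.005
finger_force: 0.0
turn [ 0.0008 -0.0001 -0.0027] 0.3
turn [-1.0000e-04 -1.3000e-03  1.9973e+00] 179.8
shift [-1.0002  0.6468  0.0519] 6.7 [ 0.5399 -0.0884  0.1277] [-0.51  0.36  0.18] 0.004736500115968493
```

```bash

python3 -m pendant '[0,-0.25,0.16,0,0,0,0, 0,-0.5,0.32,0,0,0,0, 0,-0.75,0.48,0,0,0,0, 0,-1,0.647,0,0,0,0, 0,-1,0.647,0.05,0,0,0, 0,-1,0.647,0.05,0,0,0, 0,-1,0.647,0.05,0,0,0, 0,-1,0.647,0.05,0,0,0, 0,-1,0.647,0.05,0,0,0]'
python3 go.py 0.586 -0.261 0.064 -17.7; python3 - <<'E'
from h import *
a=snap("wrist","pics/w3.png")
E
```

```text
clock: 7.6
tool_pos: [0.5861, -0.2591, 0.1196]
eef_rot: [0.808, 0.589, 0.0, -0.0]
contact_force: [-0.2, -0.3, 0.1]
opening: 0.008
finger_force: 0.0
turn [-0.0002 -0.0005 -0.0011] 0.1
turn [-8.0000e-04  4.0000e-04  1.9989e+00] 179.9
shift [-0.0126  0.0034  0.3704] 7.6 [ 0.5861 -0.2591  0.1196] [-0.17 -0.31  0.07] 0.008179269518473644
```

View pics/w3.png

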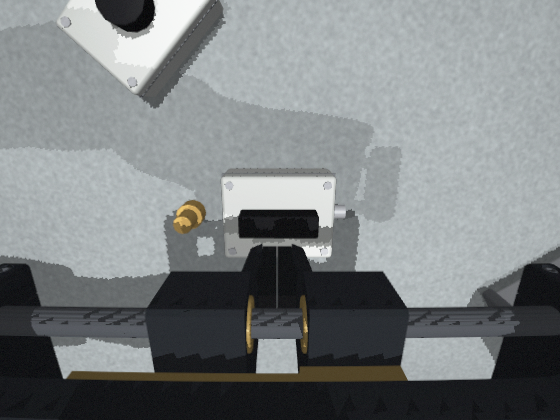

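The wrist view shows the bar key spanning (239–318, 210–237) lined up with the fingers. The adapter is at (190,216), left of the key and clear of the fingers.

```bash
python3 -c "
from h import *
print(px2w('pics/w3.png',[(278.5,225),(239,237),(318,237),(278,237),(278,213)],.06))"
python3 -m pendant '[0,-0.01,0,0.1,0,0,0, 0,-0.01,0,0.2,0,0,0, 0,-0.01,0,0.28,0,0,0, 0,-0.01,0,0.34,0,0,0, 0,-0.01,0,0.36,0,0,0, 0,-0.01,0,0.36,0,0,0, 0,-0.01,0,0.36,0,0,0]'
python3 go.py 0.586 -0.261 0.0525 -17.7
```

```text
[[ 0.58624654 -0.26084949  0.06      ]
 [ 0.55500516 -0.26104166  0.06      ]
 [ 0.61162526 -0.27911443  0.06      ]
 [ 0.58296285 -0.2699515   0.06      ]
 [ 0.58874669 -0.25176337  0.06      ]]
clock: 8.35
tool_pos: [0.5858, -0.2623, 0.0657]
eef_rot: [0.809, 0.588, 0.0, 0.0]
contact_force: [0.1, -0.2, -0.1]
opening: 0.009
finger_force: 0.0
turn [ 0.0005  0.     -0.0025] 0.2
turn [ 0.0000e+00 -7.0000e-04  1.9975e+00] 179.8
shift [ 0.0088 -0.0013  0.088 ] 8.35 [ 0.5858 -0.2623  0.0657] [ 0.12 -0.22 -0.11] 0.008706617976780077
```

Bar position agrees at (0.586, -0.261). Pressing and holding.

```bash

python3 -m pendant '[0,0.008,0,0.015,0,0,0, 0,0.008,0,0.03,0,0,0, 0,0.008,0,0.045,0,0,0, 0,0.008,0,0.06,0,0,0, 0,0.008,0,0.075,0,0,0, 0,0.008,0,0.085,0,0,0, 0,0.008,0,0.09,0,0,0, 0,0.008,0,0.09,0,0,0, 0,0.008,0,0.09,0,0,0]'
```

```text
clock: 9.25
tool_pos: [0.5862, -0.2609, 0.0524]
eef_rot: [0.809, 0.588, 0.0, 0.0]
contact_force: [-0.8, 0.3, 6.0]
opening: 0.002
finger_force: 3.1
```

```bash

python3 -m pendant '[0,0,0,0,0,0,0, 0,0,0,0,0,0,0, 0,0,0,0,0,0,0, 0,0,0,0,0,0,0, 0,0,0,0,0,0,0, 0,0,0,0,0,0,0, 0,0,0,0,0,0,0, 0,0,0,0,0,0,0, 0,0,0,0,0,0,0, 0,0,0,0,0,0,0, 0,0,0,0,0,0,0]'
python3 -m pendant '[0,0,0,0,0,0,0, 0,0,0,0,0,0,0, 0,0,0,0,0,0,0, 0,0,0,0,0,0,0, 0,0,0,0,0,0,0, 0,0,0,0,0,0,0, 0,0,0,0,0,0,0, 0,0,0,0,0,0,0]'
python3 -m pendant '[0,0,0,-0.04,0,0,0, 0,0,0,-0.08,0,0,0, 0,0,0,-0.15,0,0,0, 0,0,0,-0.3,0,0,0, 0,0,0,-0.5,0,0,0, 0,0,0,-0.8,0,0,0, 0,0,0,-0.8,0,0,0, 0,0,0,-0.8,0,0,0, 0,0,0,-0.8,0,0,0]'
python3 -c "
from h import *
snap('scene','pics/s2.png')"
```

```text
clock: 10.35
tool_pos: [0.5862, -0.2609, 0.0525]
eef_rot: [0.809, 0.588, 0.0, 0.0]
contact_force: [-0.3, 1.7, 5.7]
opening: 0.004
finger_force: 3.1
clock: 11.15
tool_pos: [0.5862, -0.2609, 0.0525]
eef_rot: [0.809, 0.588, 0.0, 0.0]
contact_force: [-0.5, 0.6, 6.2]
opening: 0.003
finger_force: 3.1
clock: 12.05
tool_pos: [0.5848, -0.2607, 0.1711]
eef_rot: [0.809, 0.588, -0.001, -0.001]
contact_force: [1.3, 0.2, -0.9]
opening: 0.005
finger_force: 0.0
```

View pics/s2.png

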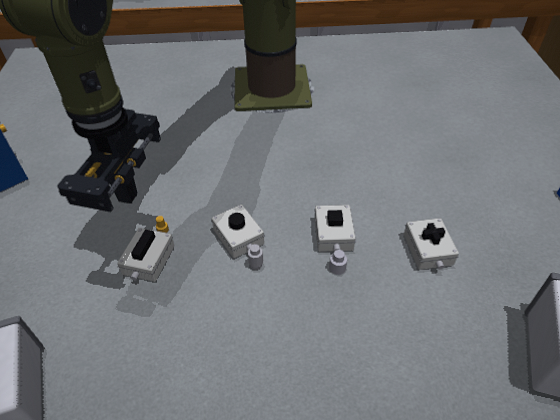

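The final scene view shows every box and connector where it started, for example the bar box at (147,253) and the round box at (237,230). The keys are up and the arm is clear.

```bash
python3 -c "
from plant import r
print(r.finish_job())"
```

```text
the job is handed in; nothing more can be done
None
```

I pressed the round key about 7.7 mm and let it up, then held the bar key about 7.5 mm down for just over 2 s and released it; nothing had visibly moved in the last picture, and the job is handed in (the hand-in call gave no verdict).

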